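# Load the ring-core carrier in order of size

### The arm

A 7-joint arm with a two-finger parallel gripper is mounted at the origin on a cart in front of the work surface, level with it; the furniture and walls round the work are solid. World frame = base frame: x ahead of the robot, y to its left, z up, the work surface at z = 0. Lengths are in m, angles in rad, forces in N, time in s.
With the tool pointing down it reaches from about 0.425 to 0.975 m from the base axis. Payload 16.7 kg.
Tool frame: the origin (TCP) lies at the very end of the fingers, on their centre line; the grasp point (between the pads) lies 19 mm behind it; z points along the fingers, y is the line along which they close (so a half turn about z gives the same grasp; the last joint's range is limited). The gripper opens to 85 mm and grips with 20 to 120 N. Pads are 22 mm wide; open, the fingers measure 114 mm over their backs; the gripper's body (76 mm by 85 mm) begins 54 mm behind the grasp point. The pads swing forward as they close: fully open they stand 13 mm farther back than shut.
Start: joints at [-1.312, 0.426, 0.074, 1.606, -0.034, 1.111, -0.067], TCP at [0.268, 0.619, 0.231] pointing down, gripper open.
Joint ranges: [-2.85, 2.85], [-0.5, 2.14], [-1.23, 1.37], [0.21, 2.46], [-1.02, 4.16], [0.16, 2.05], [-2.73, 2.73]. Speed limits (rad/s): [1.89, 1.89, 2.39, 2.39, 3.01, 3.01, 3.01].

### API

Orientations are given as a 3x3 rotation matrix whose columns are the frame's x, y, z axes.
In Python, from station import get_obs, read_camera, close_job, regions_of gives the robot as it stands.
- The arm moves only by the shell command python3 -m handwheel 'ROWS' [OPENING]. ROWS is JSON, a list of rows, each a list of 6 numbers: the shift along the world's x, y, z in mm, then the turn, a rotation vector about the world's x, y, z in degrees. A call has 1 to 20 rows; each row shifts and turns the commanded pose from where the row before left it; what a row does not reach is not made up. A row lasts 1/12 s, in which the tool goes at most 41.7 mm and 7.16 degrees, less where a joint would pass 70% of its speed; a pose out of reach is approached as far as the arm can. A call with a gripper value outside its range is refused whole. OPENING is the opening, from 0 (shut) to 1 (fully open), set as the call begins (- or left out, the last holds). The fingers move at their own pace and stop on an object; the grip force is fixed at half the most. Time passes only in rows, so rows that do not move let the fingers close. It gives the time, the measured TCP pose, the force, the opening and the grip force at its end, in the units of the state.
- get_obs(): the state, without advancing time (a new reading comes with each control period).
- read_camera(name): name is "scene" or "top"; returns a dict with "image" (400x640x3 uint8, red, green, blue), "depth" (400x640 float32, m along the optical axis (not along the pixel's ray), 0 where there is no reading), "K" (3x3 intrinsics, pixels), "R" (3x3) and "t" (3): a world point X has camera coordinates R X + t. Camera axes: x right, y down, z forward; pixel columns grow to the right and rows downward; lengths in m; the calibration is good to about 2 mm. A picture is of the moment at which its call begins.
- close_job(): hands the job in; it is judged then, once.
Trained networks look in a picture, given as the dict that the camera call returned (one of the last four; its "shot" number tells which), for a name from the list of things; names that differ only in an ending like _2 or _b are one class to them, and where a whole thing is asked for, a point or a joint stands for the part that bears it (a point fixed in the world has none). Each returns a list of dicts, best first, with "p" (0 to 1); they miss things now and then, are a little off and sometimes report something else, mostly with a low value. They report only what shows in the picture. A call takes as long as a camera call. They do not tell look-alikes from the thing itself.
- regions_of(target, picture): "pixels" (400x640 bool, what is visible of it) and "point" ([row, column] in pixels, amid what is visible of it).
The state is a dict: "time_s": time; "joint_positions": joint angles; "joint_vel": joint speeds; "tau": joint torques, N m; "ee_pos": TCP position; "eef_rot": TCP orientation; "force": force on the tool from outside, world axes, zero at the start; "ft_torque": the same for the moment, N m; "width": opening from 0.0 (shut) to 1.0 (fully open); "grasp_force": force on a finger pad.
Only numpy, scipy, OpenCV 4.12 (cv2) and the standard library are available. Lean on these libraries where they do the work, as an engineer would, in place of code of your own. Each camera call takes 0.05 s, during which the arm holds its last target. There are 200 camera calls.

### The job

Load the core carrier for the coil winder: set the four bare steel ring cores over the four posts of the carrier in order of size, the smallest core on the thinnest post and so on up to the largest core on the thickest post, each lying flat and fully down on the shoulder of its post. Leave the wire spool and the roll of black tape where they are.

Things in the scene. Friction and masses are not known exactly. Their poses are not given: they have to be found in the camera images.
- core_s_mid (a point): the smallest of four bare grey steel ring cores (plain strip-wound rings with a round hole through, lying flat on the bench at the start, axis upright): outside diameter 28 mm, bore 14 mm, height 24 mm. The point is its centre, half-way up (12 mm above its underside); z is its axis, x and y lie in its plane (no matter which way)
- core_m_mid (a point): the second smallest of four bare grey steel ring cores (plain strip-wound rings with a round hole through, lying flat on the bench at the start, axis upright): outside diameter 36 mm, bore 21 mm, height 18 mm. The point is its centre, half-way up (9 mm above its underside); z is its axis, x and y lie in its plane (no matter which way)
- core_l_mid (a point): the second largest of four bare grey steel ring cores (plain strip-wound rings with a round hole through, lying flat on the bench at the start, axis upright): outside diameter 44 mm, bore 28 mm, height 28 mm. The point is its centre, half-way up (14 mm above its underside); z is its axis, x and y lie in its plane (no matter which way)
- core_xl_mid (a point): the largest of four bare grey steel ring cores (plain strip-wound rings with a round hole through, lying flat on the bench at the start, axis upright): outside diameter 54 mm, bore 36 mm, height 22 mm. The point is its centre, half-way up (11 mm above its underside); z is its axis, x and y lie in its plane (no matter which way)
- post_s (a point): thinnest of four white posts in a row on the fixed carrier (grey plate 64 x 212 mm, top 18 mm above bench). Diameter 9 mm, 36 mm tall, last 10 mm coned; 2.5 mm clearance all round in its core. Point: on its axis, on the black shoulder (diameter 20, 6 high) where the core rests, 24 mm above bench. z up, y along the row to the thin end; posts 44, 52, 61 mm apart from thin to thick
- post_m (a point): second thinnest of four white posts in a row on the fixed carrier (grey plate 64 x 212 mm, top 18 mm above bench). Diameter 16 mm, 36 mm tall, last 10 mm coned; 2.5 mm clearance all round in its core. Point: on its axis, on the black shoulder (diameter 28, 6 high) where the core rests, 24 mm above bench. z up, y along the row to the thin end
- post_l (a point): second thickest of four white posts in a row on the fixed carrier (grey plate 64 x 212 mm, top 18 mm above bench). Diameter 23 mm, 36 mm tall, last 10 mm coned; 2.5 mm clearance all round in its core. Point: on its axis, on the black shoulder (diameter 36, 6 high) where the core rests, 24 mm above bench. z up, y along the row to the thin end
- post_xl (a point): thickest of four white posts in a row on the fixed carrier (grey plate 64 x 212 mm, top 18 mm above bench). Diameter 31 mm, 36 mm tall, last 10 mm coned; 2.5 mm clearance all round in its core. Point: on its axis, on the black shoulder (diameter 46, 6 high) where the core rests, 24 mm above bench. z up, y along the row to the thin end
- wire_spool_mid (a point): bystander: a loose spool of copper wire with black flanges, diameter 60 mm, 50 mm high, standing among the cores; the point is its centre, half-way up. Leave it
- tape_roll_mid (a point): bystander: a loose roll of black tape lying flat, about 63 mm across, 19 mm high; the point is its centre, half-way up. Leave it
Mind the look-alikes: they are no part of the job. Leave any yellow look-alike of the part that bears core_m_mid alone.

How it is judged:
At the end, for the whole second after the job is handed in: Each core is on the post of its own size: its centre within 8 mm of the post's axis, its underside within 4 mm of the shoulder's top face, its axis within 0.12 rad of the post's, at rest (under 20 mm/s); the spool and the tape roll are within 30 mm of where they stood (horizontal distance between core_s_mid and post_s below 0.008 m and z of core_s_mid in the frame of post_s between 0.008 and 0.016 m and angle between the z axis of core_s_mid and the z axis of post_s, either way round below 0.12 rad and linear speed of each of core_s, core_m, core_l, core_xl below 0.02 m/s and horizontal distance between core_m_mid and post_m below 0.008 m and z of core_m_mid in the frame of post_m between 0.005 and 0.013 m and angle between the z axis of core_m_mid and the z axis of post_m, either way round below 0.12 rad and horizontal distance between core_l_mid and post_l below 0.008 m and z of core_l_mid in the frame of post_l between 0.01 and 0.018 m and angle between the z axis of core_l_mid and the z axis of post_l, either way round below 0.12 rad and horizontal distance between core_xl_mid and post_xl below 0.008 m and z of core_xl_mid in the frame of post_xl between 0.007 and 0.015 m and angle between the z axis of core_xl_mid and the z axis of post_xl, either way round below 0.12 rad and distance of each of wire_spool_mid, tape_roll_mid from where it was at the start of the episode below 0.03 m); the robot touches nothing.
It fails at once if the wire spool is pushed more than 30 mm from its place (distance of wire_spool_mid from where it was at the start of the episode above 0.03 m).
It fails at once if the roll of tape is pushed more than 30 mm from its place (distance of tape_roll_mid from where it was at the start of the episode above 0.03 m).
It also fails if it takes over 106 s, if anything falls off the work surface, if the arm or the gripper's body presses on something with over 40 N, if the wrist force passes 120 N, or if a joint passes its speed limit or range.

## Working session

There is one attempt and no reset: what is moved stays moved. The work goes in short steps, Python scripts to look and compute and a shell command to move; the robot and the scene stay as the last step left them, time stands still between calls to the robot, and variables do not carry over. Pictures are saved under pics/ and viewed, at most 14 in all, crops included, and the job is handed in when it is done.

```bash
mkdir -p pics; ls; cat > h.py <<'E'
import numpy as np, cv2
from station import *
def world(P,r,c,z=None):
    """pixel -> world, by depth or by intersecting plane z"""
    K,R,t=P["K"],P["R"],P["t"]
    d=np.stack([(np.asarray(c)-K[0,2])/K[0,0],(np.asarray(r)-K[1,2])/K[1,1],np.ones_like(np.asarray(c,float))],-1)
    if z is None:
        d=d*P["depth"][np.asarray(r),np.asarray(c)][...,None]
        return (d-t)@R
    w=d@R; o=-R.T@t
    return o+w*((z-o[2])/w[...,2])[...,None]
E
python3 - <<'E'
from h import *
o=get_obs();print(o["time_s"],o["ee_pos"],o["width"],o["eef_rot"].round(3) if hasattr(o["eef_rot"],'round') else o["eef_rot"])
for n in("scene","top"):
    P=read_camera(n);cv2.imwrite(f"pics/{n}0.png",P["image"][...,::-1])
    print(n,(-P["R"].T@P["t"]).round(3))
    for k in["core_s_mid","core_m_mid","core_l_mid","core_xl_mid","post_s","wire_spool_mid","tape_roll_mid"]:
        try:
            for q in regions_of(k,P)[:4]:
                r,c=np.nonzero(q["pixels"]);v=P["depth"][r,c]>0;w=world(P,r[v],c[v])
                zt=np.percentile(w[:,2],95);s=w[np.abs(w[:,2]-zt)<.004]
                print(k,round(q["p"],2),np.round(q["point"]),len(r),"ztop",zt.round(4),"mid",((s.min(0)+s.max(0))/2).round(4)[:2],"ext",np.ptp(s,axis=0).round(3)[:2])
        except Exception as e: print(k,e)
E
```

```text
pics
0.0 [0.26818491 0.61899735 0.23061185] 0.998134199312923 [[-0.918  0.398 -0.   ]
 [ 0.398  0.918 -0.001]
 [-0.    -0.001 -1.   ]]
scene [-0.267 -0.584  0.908]
core_s_mid 0.6 [240. 394.] 119 ztop 0.0258 mid [ 0.513  -0.2942] ext [0.026 0.025]
core_m_mid 0.67 [270. 419.] 186 ztop 0.0206 mid [ 0.4539 -0.3984] ext [0.035 0.034]
core_m_mid 0.64 [219. 252.] 145 ztop 0.0208 mid [0.3674 0.0567] ext [0.032 0.035]
core_l_mid 0.78 [214. 360.] 244 ztop 0.0304 mid [ 0.5453 -0.18  ] ext [0.042 0.044]
core_xl_mid 0.74 [188. 302.] 242 ztop 0.0246 mid [0.5468 0.026 ] ext [0.051 0.05 ]
post_s 0.77 [176. 230.] 1202 ztop 0.055 mid [0.4681 0.2302] ext [0.164 0.024]
wire_spool_mid 0.89 [249. 363.] 598 ztop 0.0529 mid [ 0.4288 -0.2452] ext [0.061 0.056]
tape_roll_mid 0.79 [207. 404.] 321 ztop 0.0212 mid [ 0.6363 -0.2545] ext [0.059 0.06 ]
top [ 0.387 -0.043  1.203]
core_s_mid 0.45 [196. 404.] 53 ztop 0.027 mid [ 0.5161 -0.2891] ext [0.022 0.024]
core_m_mid 0.55 [256. 269.] 110 ztop 0.0218 mid [0.3689 0.0588] ext [0.031 0.034]
core_m_mid 0.41 [157. 314.] 35 ztop 0.0216 mid [ 0.6205 -0.0508] ext [0.031 0.017]
core_m_mid 0.4 [160. 346.] 122 ztop 0.0221 mid [ 0.6187 -0.1448] ext [0.031 0.032]
core_xl_mid 0.66 [190. 288.] 219 ztop 0.0258 mid [0.5511 0.0293] ext [0.051 0.051]
core_xl_mid 0.45 [220. 208.] 1888 ztop 0.0565 mid [0.4747 0.2347] ext [0.172 0.025]
post_s 0.96 [218. 203.] 1989 ztop 0.0562 mid [0.4747 0.2347] ext [0.172 0.025]
tape_roll_mid 0.67 [159. 384.] 303 ztop 0.0225 mid [ 0.6384 -0.2519] ext [0.058 0.058]
```

```bash
python3 - <<'E'
import cv2
a=cv2.imread("pics/scene0.png");b=cv2.imread("pics/top0.png")
cv2.imwrite("pics/s1.png",cv2.resize(a[130:330,170:490],None,fx=2.5,fy=2.5,interpolation=2))
cv2.imwrite("pics/t1.png",cv2.resize(b[120:330,170:470],None,fx=2.6,fy=2.6,interpolation=2))
E
```

```text
(no output)
```

View pics/s1.png

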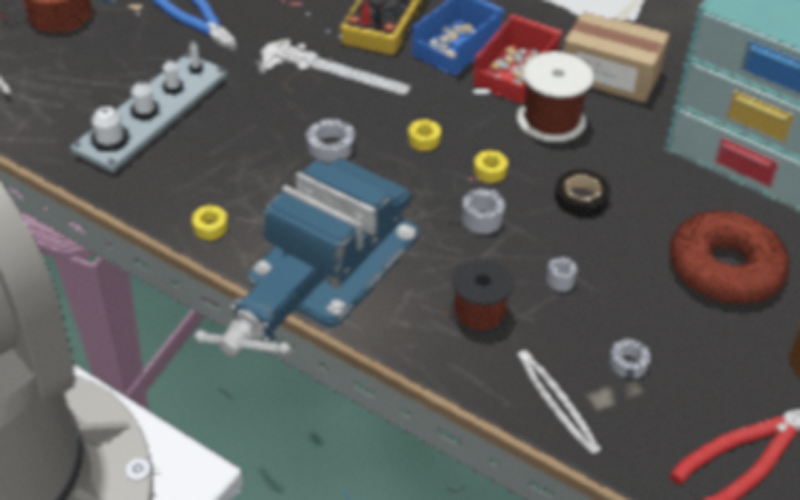

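View pics/t1.png

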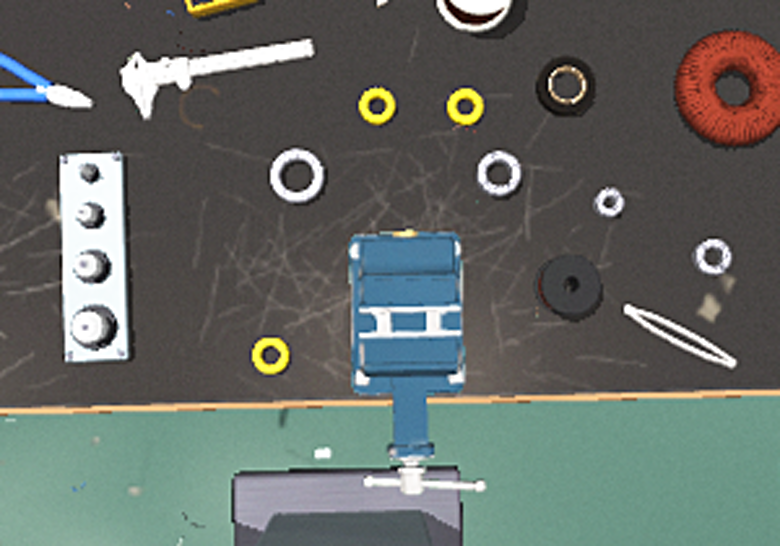

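The scene view shows four grey rings: XL at about (330,138), L (483,212), S (562,273) and M (630,357), all in crop pixels. Three yellow M look-alikes sit at (424,134), (490,165) and (209,222), and the spool, tape and vise are also visible. In the top view the carrier is at the left, with the thin post farthest away. Next I'll refine the centres.

```bash
cat >> h.py <<'E'
from scipy.optimize import least_squares
C0={"s":(.514,-.292,.028/2,.014/2,.024),"m":(.454,-.398,.018,.0105,.018),"l":(.547,-.18,.022,.014,.028),"xl":(.549,.028,.027,.018,.022)}
def cloud(P):
    r,c=np.mgrid[0:400,0:640];w=world(P,r,c);w[P["depth"]==0]=9;return w
def ring(P,k,c0=None,h=None,W=None):
    x,y,R,b,H=C0[k]
    if c0 is not None:x,y=c0
    h=H if h is None else h
    W=cloud(P).reshape(-1,3) if W is None else W.reshape(-1,3)
    d=np.hypot(W[:,0]-x,W[:,1]-y);q=W[(d<R+.012)&(W[:,2]<h+.012)&(W[:,2]>h-.005)]
    zt=np.median(q[:,2]);q=q[np.abs(q[:,2]-zt)<.0025]
    f=lambda p:np.maximum(0,np.hypot(*(q[:,:2]-p).T)-R)+np.maximum(0,b-np.hypot(*(q[:,:2]-p).T))
    g=least_squares(f,q[:,:2].mean(0)).x
    return np.r_[q[:,:2].mean(0),g,zt],len(q)
E
python3 - <<'E'
from h import *
rp=dict(xl=.0155,l=.0115,m=.008,s=.0045)
for n in("scene","top"):
    P=read_camera(n);W=cloud(P)
    for k in C0:
        v,m=ring(P,k,W=W);print(n,k,v.round(4),m)
    Q=W.reshape(-1,3);Q=Q[(abs(Q[:,0]-.47)<.14)&(abs(Q[:,1]-.232)<.06)]
    pl=Q[(Q[:,2]>.015)&(Q[:,2]<.024)]
    print("plate",cv2.minAreaRect((pl[:,:2]*1000).astype(np.float32)),np.median(pl[:,2]))
    S=Q[(Q[:,2]>.031)&(Q[:,2]<.075)]
    # joint fit: row along direction a, spacing known
    off=np.array([0,61,113,157])/1000.;rr=np.array([15.5,11.5,8,4.5])/1000
    def cen(p):return p[:2]+off[:,None]*np.array([np.cos(p[2]),np.sin(p[2])])
    def f(p):
        d=np.hypot(*(S[:,None,:2]-cen(p)).transpose(2,0,1));i=d.argmin(1)
        dd=d[np.arange(len(S)),i];side=S[:,2]<.050
        return np.where(side,dd-rr[i],np.maximum(0,dd-rr[i]))
    for x0 in(.39,.40):
        g=least_squares(f,[x0,.235,0],loss="soft_l1",f_scale=.002);print(n,g.x.round(4),g.cost,len(S),S[:,2].max());
    print(cen(g.x).round(4).tolist())
    V=W.reshape(-1,3);V=V[(V[:,0]>.2)&(V[:,0]<.49)&(V[:,1]>-.15)&(V[:,1]<.02)];print("vise",np.percentile(V[:,2],99))
    c=cen(g.x)
    for i in range(4):
        t=S[(np.hypot(*(S[:,:2]-c[i]).T)<.02)];t=t[t[:,2]>np.percentile(t[:,2],60)];print(i,t.mean(0).round(4),len(t))
E
```

```text
scene s [ 0.5113 -0.2924  0.5125 -0.2937  0.0241] 51
scene m [ 0.4548 -0.397   0.4548 -0.3979  0.0179] 84
scene l [ 0.5439 -0.1804  0.545  -0.1795  0.0281] 80
scene xl [0.5475 0.0267 0.5481 0.0269 0.022 ] 94
plate ((470.83660888671875, 233.95201110839844), (215.98680114746094, 67.37481689453125), 2.1780550479888916) 0.01907150890623044
scene [0.3999 0.234  0.0321] 0.00019347885176243976 265 0.06602291860921121
scene [0.3999 0.234  0.0321] 0.0001934788517607378 265 0.06602291860921121
[[0.3999, 0.234], [0.4609, 0.2359], [0.5129, 0.2376], [0.5569, 0.239]]
vise 0.10154617622403142
0 [0.3974 0.2296 0.0582] 49
1 [0.4583 0.233  0.0571] 30
2 [0.5098 0.2346 0.0558] 16
3 [0.5546 0.2377 0.055 ] 10
top s [ 0.5146 -0.2921  0.5158 -0.2909  0.0237] 45
top m [ 0.4585 -0.3949  0.4576 -0.3957  0.0177] 61
top l [ 0.5477 -0.1772  0.5481 -0.1776  0.0278] 95
top xl [0.5513 0.0307 0.5511 0.0293 0.0223] 130
plate ((473.508056640625, 237.37393188476562), (211.00796508789062, 64.79845428466797), 2.0124363899230957) 0.018530155866762474
top [0.4015 0.2361 0.0274] 1.8565758445143074e-05 263 0.0671082207764827
top [0.4015 0.2361 0.0274] 1.856575844502465e-05 263 0.0671082207764827
[[0.4015, 0.2361], [0.4625, 0.2378], [0.5144, 0.2392], [0.5584, 0.2404]]
vise 0.1021555482978042
0 [0.401  0.2346 0.0605] 51
1 [0.4623 0.2361 0.0587] 31
2 [0.5138 0.2376 0.0569] 16
3 [0.5575 0.2399 0.0585] 7
```

```bash
python3 -m handwheel '[[16,-34,0,0,0,2.5],[16,-34,0,0,0,2.5],[16,-34,0,0,0,2.5],[16,-34,0,0,0,2.5],[16,-34,0,0,0,2.5],[16,-34,0,0,0,2.5],[16,-34,0,0,0,2.5],[16,-34,0,0,0,2.5],[16,-34,0,0,0,2.5],[16,-34,0,0,0,2.5],[16,-34,0,0,0,0],[16,-34,0,0,0,0],[16,-34,0,0,0,0],[16,-34,0,0,0,0],[16,-34,0,0,0,0],[16,-34,0,0,0,0],[16,-34,0,0,0,0],[9,-13,0,0,0,0],[0,0,0,0,0,0]]' 0.9; python3 -c "
from station import *
print(get_obs()['joint_positions'],get_obs()['eef_rot'])"
```

```text
time_s: 2.48
ee_pos: [0.5508, 0.0241, 0.2315]
eef_rot: [[-1.0, -0.022, 0.001], [-0.022, 1.0, -0.001], [-0.001, -0.001, -1.0]]
force: [-1.1, -0.6, -0.4]
width: 0.902
grasp_force: 0.0
[-0.46831912  0.22935297  0.36070353  1.90245943 -0.09239836  1.02513629
  1.52464021] [[-9.99754264e-01 -2.21458354e-02  9.86992981e-04]
 [-2.21470799e-02  9.99753919e-01 -1.26831260e-03]
 [-9.58662258e-04 -1.28985994e-03 -9.99998709e-01]]
```

```bash
python3 -m handwheel '[[-1,4,-38,0,0,0],[0,0,-38,0,0,0],[0,0,-38,0,0,0],[0,0,-38,0,0,0],[0,0,-38,0,0,0],[0,0,-20,0,0,0],[0,0,-14,0,0,0],[0,0,-4,0,0,0],[0,0,0,0,0,0],[0,0,0,0,0,0]]' 0.9 && python3 -m handwheel '[[0,0,0,0,0,0],[0,0,0,0,0,0],[0,0,0,0,0,0],[0,0,0,0,0,0],[0,0,0,0,0,0],[0,0,0,0,0,0],[0,0,0,0,0,0],[0,0,0,0,0,0]]' 0
```

```text
time_s: 3.32
ee_pos: [0.5487, 0.0327, 0.004]
eef_rot: [[-1.0, -0.028, 0.001], [-0.028, 1.0, 0.0], [-0.001, 0.0, -1.0]]
force: [-0.5, -0.2, 0.6]
width: 0.899
grasp_force: 0.0
time_s: 3.98
ee_pos: [0.5492, 0.0323, 0.0051]
eef_rot: [[-1.0, -0.028, 0.002], [-0.028, 1.0, 0.001], [-0.002, 0.0, -1.0]]
force: [-4.4, -2.1, 19.7]
width: 0.612
grasp_force: 58.7
```

```bash
python3 -m handwheel '[[0,0,20,0,0,0],[0,0,38,0,0,0],[0,0,38,0,0,0],[0,0,10,0,0,0],[0,0,0,0,0,0],[0,0,0,0,0,0]]'; python3 - <<'E'
from h import *
o=get_obs();print(o["ee_pos"],o["force"])
ims=[]
for n in("scene","top"):
    P=read_camera(n)
    for q in regions_of("core_xl_mid",P)[:2]:
        r,c=np.nonzero(q["pixels"]);w=world(P,r,c);print(n,q["p"],len(r),np.median(w,0).round(4),np.percentile(w[:,2],[5,95]).round(3))
    K=P["K"];p=K@(P["R"]@np.array(o["ee_pos"])+P["t"]);u,v=(p[:2]/p[2]).astype(int)
    ims.append(cv2.resize(P["image"][v-40:v+40,u-50:u+50,::-1],None,fx=4,fy=4,interpolation=2))
cv2.imwrite("pics/xl.png",np.hstack(ims))
E
```

```text
time_s: 4.48
ee_pos: [0.5484, 0.0328, 0.1098]
eef_rot: [[-1.0, -0.028, 0.001], [-0.028, 1.0, 0.001], [-0.002, 0.001, -1.0]]
force: [-0.4, 0.1, -3.4]
width: 0.607
grasp_force: 64.6
[0.5484495  0.03275186 0.10979842] [-0.39629475  0.09486287 -3.39636999]
scene 0.49 232 [0.5387 0.0346 0.1203] [0.007 0.129]
```

View pics/xl.png

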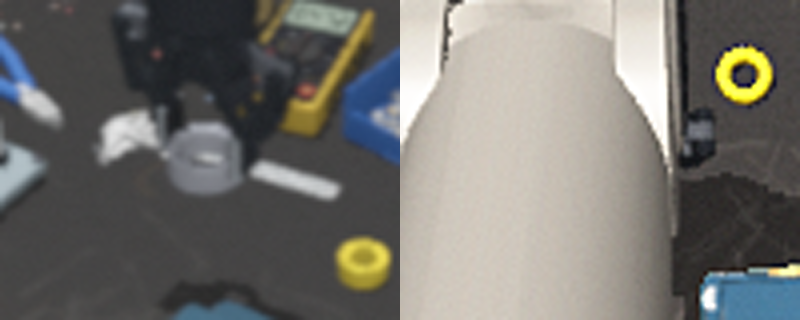

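```bash
cat >> h.py <<'E'
def held(k,zoff):
    """side-surface fit of the held core in the scene view, zoff: TCP height above its underside"""
    o=get_obs();e=np.array(o["ee_pos"]);P=read_camera("scene");W=cloud(P).reshape(-1,3);R,b,H=C0[k][2:]
    z0=e[2]-zoff;I=P["image"].reshape(-1,3).astype(int)
    q=W[(np.hypot(*(W[:,:2]-e[:2]).T)<R+.012)&(W[:,2]>z0+.003)&(W[:,2]<z0+H-.004)&(I.min(1)>75)]
    cam=(-P["R"].T@P["t"])[:2];u=(cam-e[:2])/np.linalg.norm(cam-e[:2])
    q=q[(q[:,:2]-e[:2])@u>0]
    g=least_squares(lambda p:np.hypot(*(q[:,:2]-p).T)-R,e[:2],loss="soft_l1",f_scale=.002)
    return g.x,e,len(q)
E
python3 - <<'E'
from h import *
g,e,n=held("xl",.005);print(g.round(4),e.round(4),(g-e[:2]).round(4),n)
E
```

```text
[0.5488 0.0294] [0.5475 0.0322 0.108 ] [ 0.0014 -0.0028] 75
```

```bash
python3 -m handwheel '[[-21,29,0,0,0,-0.5],[-21,29,0,0,0,0],[-21,29,0,0,0,0],[-21,29,0,0,0,0],[-21,29,0,0,0,0],[-21,29,0,0,0,0],[-21,29,0,0,0,0],[-1.5,1.5,-20,0,0,0],[0,0,-12,0,0,0],[0,0,0,0,0,0],[0,0,0,0,0,0],[0,0,0,0,0,0]]'; python3 - <<'E'
from h import *
for i in range(2):
  g,e,n=held("xl",.005);print(g.round(4),e.round(4),(g-e[:2]).round(4),n)
P=read_camera("scene");K=P["K"];p=K@(P["R"]@np.array(e)+P["t"]);u,v=(p[:2]/p[2]).astype(int)
cv2.imwrite("pics/xl2.png",cv2.resize(P["image"][v-40:v+40,u-50:u+60,::-1],None,fx=5,fy=5,interpolation=2))
E
```

```text
time_s: 5.73
ee_pos: [0.4002, 0.2364, 0.0775]
eef_rot: [[-1.0, -0.018, -0.0], [-0.018, 1.0, -0.0], [0.0, -0.0, -1.0]]
force: [0.1, -0.4, -2.3]
width: 0.607
grasp_force: 64.6
[0.4021 0.2337] [0.4002 0.2364 0.0775] [ 0.0019 -0.0027] 63
[0.4021 0.2331] [0.4004 0.2366 0.0777] [ 0.0018 -0.0034] 62
```

View pics/xl2.png

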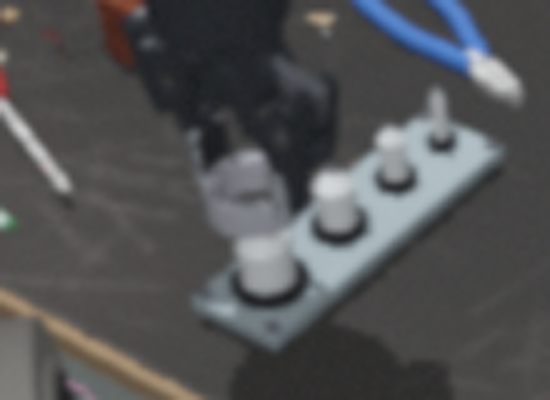

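```bash
python3 -m handwheel '[[-1.5,0.5,-6,0,0,0],[0,0,-6,0,0,0],[0,0,-6,0,0,0],[0,0,-6,0,0,0],[0,0,0,0,0,0]]' && python3 -m handwheel '[[0,0,-7,0,0,0],[0,0,-7,0,0,0],[0,0,-6,0,0,0],[0,0,0,0,0,0]]'
```

```text
time_s: 6.3
ee_pos: [0.3977, 0.2369, 0.052]
eef_rot: [[-1.0, -0.019, -0.001], [-0.019, 1.0, -0.001], [0.001, -0.001, -1.0]]
force: [0.2, 0.2, -2.7]
width: 0.611
grasp_force: 64.6
time_s: 6.63
ee_pos: [0.3978, 0.2369, 0.032]
eef_rot: [[-1.0, -0.019, -0.001], [-0.019, 1.0, -0.001], [0.001, -0.001, -1.0]]
force: [-1.2, -0.4, -3.5]
width: 0.603
grasp_force: 64.6
```

```bash
python3 -m handwheel '[[0,0,-2,0,0,0],[0,0,0,0,0,0]]' && python3 -m handwheel '[[0,0,0,0,0,0],[0,0,0,0,0,0],[0,0,0,0,0,0],[0,0,0,0,0,0]]' 0.85 && python3 -m handwheel '[[0,0,20,0,0,0],[0,0,38,0,0,0],[0,0,38,0,0,0],[0,0,38,0,0,0],[12,-38,38,0,0,0],[12,-38,0,0,0,0],[12,-38,0,0,0,0],[12,-38,0,0,0,0],[12,-38,0,0,0,0],[12,-38,0,0,0,0],[12,-38,0,0,0,0],[12,-38,0,0,0,0],[12,-38,0,0,0,0],[12,-38,0,0,0,0],[12,-38,0,0,0,0],[12,-3,0,0,0,0],[0,0,0,0,0,0]]' 0.75
```

```text
time_s: 6.8
ee_pos: [0.3983, 0.2373, 0.031]
eef_rot: [[-1.0, -0.019, -0.0], [-0.019, 1.0, -0.0], [0.0, -0.0, -1.0]]
force: [-0.5, -0.0, -2.5]
width: 0.602
grasp_force: 64.6
time_s: 7.13
ee_pos: [0.3985, 0.2375, 0.0316]
eef_rot: [[-1.0, -0.019, 0.0], [-0.019, 1.0, 0.0], [-0.0, 0.0, -1.0]]
force: [-1.0, 0.4, -0.1]
width: 0.851
grasp_force: 0.0
time_s: 8.55
ee_pos: [0.5407, -0.1773, 0.1941]
eef_rot: [[-1.0, -0.015, 0.001], [-0.015, 1.0, -0.001], [-0.001, -0.001, -1.0]]
force: [-0.3, 1.2, -0.2]
width: 0.749
grasp_force: 0.0
```

```bash
python3 - <<'E'
from h import *
ims=[]
for n in("scene","top"):
    P=read_camera(n);
    for k,c0,h in(("xl",(.4,.235),.046),("l",None,None),("m",None,None),("s",None,None)):
        try:print(n,k,ring(P,k,c0,h)[0].round(4))
        except Exception as e:print(n,k,e)
    K=P["K"];p=K@(P["R"]@np.array([.47,.235,.03])+P["t"]);u,v=(p[:2]/p[2]).astype(int)
    ims.append(cv2.resize(P["image"][v-40:v+40,u-45:u+45,::-1],None,fx=4,fy=4,interpolation=2))
cv2.imwrite("pics/p1.png",np.hstack(ims));print(get_obs()["ee_pos"])
E
```

```text
scene xl [0.3936 0.23   0.4001 0.2366 0.0468]
scene l [ 0.5451 -0.1801  0.5449 -0.1806  0.0276]
scene m [ 0.4548 -0.3978  0.4555 -0.3983  0.0178]
scene s [ 0.5132 -0.2936  0.5131 -0.2928  0.0239]
top xl [0.4006 0.2345 0.4015 0.2377 0.0468]
top l Initial guess is outside of provided bounds
top m [ 0.4577 -0.3958  0.4579 -0.3953  0.0179]
top s Initial guess is outside of provided bounds
[ 0.53918904 -0.17467851  0.1937833 ]
  return _methods._mean(a, axis=axis, dtype=dtype,
  ret = ret.dtype.type(ret / rcount)
h.py:24: RuntimeWarning: Mean of empty slice.
  g=least_squares(f,q[:,:2].mean(0)).x
  ret = um.true_divide(
```

View pics/p1.png

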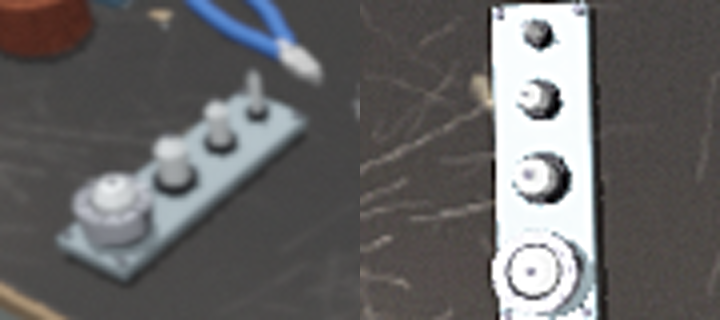

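XL is seated: its top face measures 46.8 mm against 46 mm expected, and it surrounds the post in both views. Next is L.

```bash
python3 -m handwheel '[[7,-2.5,0,0,0,-0.5],[0,0,-38,0,0,0],[0,0,-38,0,0,0],[0,0,-38,0,0,0],[0,0,-38,0,0,0],[0,0,-20,0,0,0],[0,0,-14,0,0,0],[0,0,0,0,0,0],[0,0,0,0,0,0]]' && python3 -m handwheel '[[0,0,0,0,0,0],[0,0,0,0,0,0],[0,0,0,0,0,0],[0,0,0,0,0,0],[0,0,0,0,0,0],[0,0,0,0,0,0],[0,0,0,0,0,0]]' 0
```

```text
time_s: 9.4
ee_pos: [0.5463, -0.1764, 0.008]
eef_rot: [[-1.0, -0.01, -0.001], [-0.01, 1.0, 0.0], [0.001, 0.0, -1.0]]
force: [0.5, 0.7, 0.7]
width: 0.752
grasp_force: 0.0
time_s: 9.98
ee_pos: [0.5474, -0.1769, 0.0099]
eef_rot: [[-1.0, -0.01, 0.002], [-0.01, 1.0, 0.0], [-0.002, 0.0, -1.0]]
force: [-2.5, 1.2, 11.1]
width: 0.491
grasp_force: 59.1
```

```bash
python3 -m handwheel '[[0,0,30,0,0,0],[0,0,38,0,0,0],[0,0,38,0,0,0],[0,0,38,0,0,0],[0,0,14,0,0,0],[0,0,0,0,0,0]]' && python3 -m handwheel '[[-8,38,0,0,0,0],[-8,38,0,0,0,0],[-8,38,0,0,0,0],[-8,38,0,0,0,0],[-8,38,0,0,0,0],[-8,38,0,0,0,0],[-8,38,0,0,0,0],[-8,38,0,0,0,0],[-8,38,0,0,0,0],[-8,38,0,0,0,0],[-6,35.5,-30,0,0,0],[0,0,-38,0,0,0],[0,0,-18,0,0,0],[0,0,0,0,0,0],[0,0,0,0,0,0],[0,0,0,0,0,0]]'; python3 - <<'E'
from h import *
for i in range(2):
  g,e,n=held("l",.0095);print(g.round(4),e.round(4),(g-e[:2]).round(4),n)
E
```

```text
time_s: 10.48
ee_pos: [0.5485, -0.1773, 0.171]
eef_rot: [[-1.0, -0.01, 0.008], [-0.01, 1.0, -0.0], [-0.008, -0.0, -1.0]]
force: [1.2, 0.2, -1.6]
width: 0.493
grasp_force: 61.9
time_s: 11.82
ee_pos: [0.4618, 0.2345, 0.0845]
eef_rot: [[-1.0, -0.009, 0.001], [-0.009, 1.0, 0.001], [-0.001, 0.001, -1.0]]
force: [0.0, 0.3, -1.1]
width: 0.492
grasp_force: 61.9
[0.4621 0.2313] [0.4618 0.2345 0.0845] [ 0.0004 -0.0032] 77
[0.4627 0.2315] [0.4619 0.2347 0.0848] [ 0.0008 -0.0032] 76
```

```bash
python3 -m handwheel '[[-1.2,4,0,0,0,-0.5],[0,0,-7,0,0,0],[0,0,-7,0,0,0],[0,0,-7,0,0,0],[0,0,-7,0,0,0],[0,0,0,0,0,0]]' && python3 -m handwheel '[[0,0,-7,0,0,0],[0,0,-7,0,0,0],[0,0,-6,0,0,0],[0,0,-2,0,0,0],[0,0,0,0,0,0]]'
```

```text
time_s: 12.42
ee_pos: [0.4591, 0.2381, 0.0537]
eef_rot: [[-1.0, -0.001, -0.002], [-0.001, 1.0, -0.002], [0.002, -0.002, -1.0]]
force: [-0.6, 0.6, -1.2]
width: 0.49
grasp_force: 61.8
time_s: 12.83
ee_pos: [0.4598, 0.2386, 0.0338]
eef_rot: [[-1.0, -0.001, -0.001], [-0.001, 1.0, 0.0], [0.001, 0.0, -1.0]]
force: [-7.6, -1.9, 22.9]
width: 0.491
grasp_force: 64.1
```

```bash
python3 -m handwheel '[[0,0,0,0,0,0],[0,0,0,0,0,0],[0,0,0,0,0,0],[0,0,0,0,0,0]]' 0.72 && python3 -m handwheel '[[0,0,20,0,0,0],[0,0,38,0,0,0],[0,0,38,0,0,0],[0,0,38,0,0,0],[4,-38,20,0,0,0],[4,-38,0,0,0,0],[4,-38,0,0,0,0],[4,-38,0,0,0,0],[4,-38,0,0,0,0],[4,-38,0,0,0,0],[4,-38,0,0,0,0],[4,-38,0,0,0,0],[4,-38,0,0,0,0],[4,-38,0,0,0,0],[4,-38,0,0,0,0],[4,-38,0,0,0,0],[4,-38,0,0,0,0],[4,-35,0,0,0,0],[0,0,0,0,0,0],[0,0,0,0,0,0]]' 0.6; python3 - <<'E'
from h import *
for n in("scene","top"):
    P=read_camera(n)
    print(n,ring(P,"l",(.462,.237),.052)[0].round(4))
print(get_obs()["ee_pos"])
E
```

```text
time_s: 13.17
ee_pos: [0.4599, 0.2386, 0.0332]
eef_rot: [[-1.0, -0.001, -0.0], [-0.001, 1.0, -0.0], [0.0, -0.0, -1.0]]
force: [-0.2, 0.7, -0.7]
width: 0.72
grasp_force: 0.0
time_s: 14.83
ee_pos: [0.5149, -0.2914, 0.1863]
eef_rot: [[-1.0, 0.002, -0.001], [0.002, 1.0, -0.001], [0.001, -0.001, -1.0]]
force: [-0.2, -0.4, -0.6]
width: 0.596
grasp_force: 0.0
scene [0.4568 0.2341 0.4619 0.2383 0.0523]
top [0.4608 0.2371 0.4632 0.2395 0.0523]
[ 0.51554453 -0.28855346  0.1862829 ]
```

```bash
python3 -m handwheel '[[-0.5,-2,0,0,0,1],[0,0,-38,0,0,0],[0,0,-38,0,0,0],[0,0,-38,0,0,0],[0,0,-38,0,0,0],[0,0,-20,0,0,0],[0,0,-6,0,0,0],[0,0,0,0,0,0],[0,0,0,0,0,0]]' && python3 -m handwheel '[[0,0,0,0,0,0],[0,0,0,0,0,0],[0,0,0,0,0,0],[0,0,0,0,0,0],[0,0,0,0,0,0],[0,0,0,0,0,0],[0,0,0,0,0,0]]' 0
```

```text
time_s: 15.68
ee_pos: [0.5159, -0.291, 0.0099]
eef_rot: [[-1.0, -0.02, 0.001], [-0.02, 1.0, -0.0], [-0.001, -0.0, -1.0]]
force: [-0.1, 0.2, 0.4]
width: 0.606
grasp_force: 0.0
time_s: 16.27
ee_pos: [0.5164, -0.2912, 0.0107]
eef_rot: [[-1.0, -0.019, 0.003], [-0.019, 1.0, -0.0], [-0.003, -0.0, -1.0]]
force: [-1.9, 2.5, 15.7]
width: 0.298
grasp_force: 58.0
```

```bash
python3 -m handwheel '[[0,0,30,0,0,0],[0,0,38,0,0,0],[0,0,38,0,0,0],[0,0,38,0,0,0],[0,0,16,0,0,0],[0,0,0,0,0,0]]' && python3 -m handwheel '[[3,38,0,0,0,0],[3,38,0,0,0,0],[3,38,0,0,0,0],[3,38,0,0,0,0],[3,38,0,0,0,0],[3,38,0,0,0,0],[3,38,0,0,0,0],[3,38,0,0,0,0],[3,38,0,0,0,0],[3,38,0,0,0,0],[3,38,0,0,0,0],[3,38,0,0,0,0],[3,38,0,0,0,0],[4,38,-30,0,0,0],[0,0,-38,0,0,0],[0,0,-18,0,0,0],[0,0,0,0,0,0],[0,0,0,0,0,0],[0,0,0,0,0,0]]'; python3 - <<'E'
from h import *
for i in range(2):
  g,e,n=held("s",.0105);print(g.round(4),e.round(4),(g-e[:2]).round(4),n)
P=read_camera("scene");K=P["K"];p=K@(P["R"]@np.array(e)+P["t"]);u,v=(p[:2]/p[2]).astype(int)
cv2.imwrite("pics/s2.png",cv2.resize(P["image"][v-30:v+30,u-40:u+40,::-1],None,fx=7,fy=7,interpolation=2))
E
```

```text
time_s: 16.77
ee_pos: [0.5171, -0.2921, 0.1739]
eef_rot: [[-1.0, -0.019, 0.007], [-0.019, 1.0, -0.002], [-0.007, -0.002, -1.0]]
force: [0.9, -0.1, -1.1]
width: 0.299
grasp_force: 59.6
time_s: 18.35
ee_pos: [0.5585, 0.2352, 0.0885]
eef_rot: [[-1.0, -0.018, 0.001], [-0.018, 1.0, 0.001], [-0.001, 0.001, -1.0]]
force: [1.7, 0.1, 0.2]
width: 0.301
grasp_force: 59.6
[0.5576 0.2313] [0.5585 0.2352 0.0885] [-0.0009 -0.0039] 39
[0.558 0.233] [0.5587 0.2354 0.0888] [-0.0007 -0.0024] 44
```

View pics/s2.png

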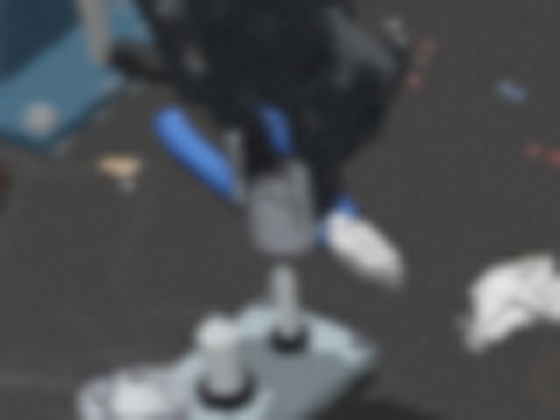

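The picture shows the S core held level just above and slightly left of its post (core about (283,215), post tip (285,270)). It needs roughly +5.5 mm in y.

```bash
python3 -m handwheel '[[-0.5,5.5,0,0,0,0],[0,0,-8,0,0,0],[0,0,-8,0,0,0],[0,0,-7,0,0,0],[0,0,-6,0,0,0],[0,0,0,0,0,0]]' && python3 -m handwheel '[[0,0,-7,0,0,0],[0,0,-7,0,0,0],[0,0,-7,0,0,0],[0,0,0,0,0,0]]'
```

```text
time_s: 19.0
ee_pos: [0.5564, 0.2405, 0.0562]
eef_rot: [[-1.0, -0.019, -0.002], [-0.019, 1.0, -0.001], [0.002, -0.001, -1.0]]
force: [-1.4, 0.0, -0.4]
width: 0.294
grasp_force: 59.6
time_s: 19.33
ee_pos: [0.5564, 0.2407, 0.0354]
eef_rot: [[-1.0, -0.019, -0.002], [-0.019, 1.0, -0.001], [0.002, -0.001, -1.0]]
force: [-0.8, -0.3, -1.5]
width: 0.296
grasp_force: 59.6
```

```bash
python3 -m handwheel '[[0,0,-1,0,0,0],[0,0,0,0,0,0],[0,0,0,0,0,0],[0,0,0,0,0,0]]' 0.55 && python3 -m handwheel '[[0,0,20,0,0,0],[0,0,38,0,0,0],[0,0,38,0,0,0],[0,0,38,0,0,0],[-5,-38,20,0,0,0],[-6,-38,0,0,0,0],[-6,-38,0,0,0,0],[-6,-38,0,0,0,0],[-6,-38,0,0,0,0],[-6,-38,0,0,0,0],[-6,-38,0,0,0,0],[-6,-38,0,0,0,0],[-6,-38,0,0,0,0],[-6,-38,0,0,0,0],[-6,-38,0,0,0,0],[-6,-38,0,0,0,0],[-6,-38,0,0,0,0],[-6,-38,0,0,0,0]]' 0.65 && python3 -m handwheel '[[-6,-36,0,0,0,0],[-6,-36,0,0,0,0],[-4,-30,0,0,0,0],[0,0,0,0,0,0],[0,0,0,0,0,0]]'; python3 - <<'E'
from h import *
for n in("scene","top"):
    P=read_camera(n)
    print(n,ring(P,"s",(.558,.24),.048)[0].round(4))
    try:print(n,ring(P,"m")[0].round(4))
    except Exception:0
o=get_obs();print(o["ee_pos"],o["joint_positions"])
E
```

```text
time_s: 19.67
ee_pos: [0.5574, 0.2411, 0.0363]
eef_rot: [[-1.0, -0.019, 0.0], [-0.019, 1.0, 0.0], [-0.0, 0.0, -1.0]]
force: [0.6, 0.3, -0.1]
width: 0.545
grasp_force: 0.0
time_s: 21.17
ee_pos: [0.4738, -0.2913, 0.1897]
eef_rot: [[-1.0, -0.019, 0.001], [-0.019, 1.0, 0.0], [-0.001, 0.0, -1.0]]
force: [0.4, 0.3, -0.3]
width: 0.649
grasp_force: 0.0
time_s: 21.58
ee_pos: [0.4573, -0.3935, 0.1894]
eef_rot: [[-1.0, -0.015, -0.0], [-0.015, 1.0, -0.001], [0.0, -0.001, -1.0]]
force: [0.8, 0.7, 0.6]
width: 0.648
grasp_force: 0.0
scene [0.5524 0.2356 0.5498 0.2369 0.0487]
scene [ 0.454  -0.3976  0.4545 -0.3979  0.0184]
top [0.5552 0.2391 0.5564 0.2412 0.0475]
top [ 0.4565 -0.3932  0.4579 -0.3951  0.0179]
[ 0.45848449 -0.39101435  0.18920542] [ 0.03388653  0.43199724  0.74167655  1.84722776 -0.34442358  0.99492568
  2.51055769]
```

```bash
python3 -m handwheel '[[-1.5,-4,0,0,0,0],[0,0,-38,0,0,0],[0,0,-38,0,0,0],[0,0,-38,0,0,0],[0,0,-38,0,0,0],[0,0,-20,0,0,0],[0,0,-11,0,0,0],[0,0,0,0,0,0],[0,0,0,0,0,0]]' && python3 -m handwheel '[[0,0,0,0,0,0],[0,0,0,0,0,0],[0,0,0,0,0,0],[0,0,0,0,0,0],[0,0,0,0,0,0],[0,0,0,0,0,0],[0,0,0,0,0,0]]' 0
```

```text
time_s: 22.43
ee_pos: [0.4573, -0.3957, 0.007]
eef_rot: [[-1.0, -0.019, 0.0], [-0.019, 1.0, -0.0], [-0.0, -0.0, -1.0]]
force: [-0.4, -0.4, 0.5]
width: 0.647
grasp_force: 0.0
time_s: 23.02
ee_pos: [0.4579, -0.3961, 0.0085]
eef_rot: [[-1.0, -0.019, 0.003], [-0.019, 1.0, -0.001], [-0.003, -0.001, -1.0]]
force: [-2.5, 3.6, 14.1]
width: 0.394
grasp_force: 58.2
```

```bash
python3 -m handwheel '[[0,0,30,0,0,0],[0,0,38,0,0,0],[0,0,38,0,0,0],[0,0,38,0,0,0],[0,0,16,0,0,0],[0,0,0,0,0,0]]' && python3 -m handwheel '[[3,37.5,0,0,0,0],[3,37.5,0,0,0,0],[3,37.5,0,0,0,0],[3,37.5,0,0,0,0],[3,37.5,0,0,0,0],[3,37.5,0,0,0,0],[3,37.5,0,0,0,0],[3,37.5,0,0,0,0],[3,37.5,0,0,0,0],[3,37.5,0,0,0,0],[3,37.5,0,0,0,0],[3,37.5,0,0,0,0],[4,37.5,0,0,0,0],[4,37.5,0,0,0,0],[4,37.5,0,0,0,0],[3,37.5,-30,0,0,0],[3,36,-38,0,0,0],[0,0,-18,0,0,0],[0,0,0,0,0,0],[0,0,0,0,0,0]]'; python3 - <<'E'
from h import *
for i in range(3):
  g,e,n=held("m",.008);print(g.round(4),e.round(4),(g-e[:2]).round(4),n)
E
```

```text
time_s: 23.52
ee_pos: [0.4586, -0.397, 0.1717]
eef_rot: [[-1.0, -0.019, 0.007], [-0.019, 1.0, -0.003], [-0.007, -0.003, -1.0]]
force: [0.8, -0.6, -0.9]
width: 0.388
grasp_force: 59.9
time_s: 25.18
ee_pos: [0.5094, 0.2272, 0.0919]
eef_rot: [[-1.0, -0.019, -0.001], [-0.019, 1.0, -0.001], [0.001, -0.001, -1.0]]
force: [0.3, -0.6, -0.4]
width: 0.384
grasp_force: 60.0
[0.509  0.2249] [0.5094 0.2272 0.0919] [-0.0004 -0.0024] 30
[0.5094 0.2237] [0.5102 0.227  0.0929] [-0.0007 -0.0033] 33
[0.5106 0.2239] [0.5106 0.2271 0.0935] [ 0.     -0.0032] 31
```

```bash
python3 -m handwheel '[[3.5,13,0,0,0,0],[0,0,-10,0,0,0],[0,0,-10,0,0,0],[0,0,-8,0,0,0],[0,0,-7,0,0,0],[0,0,0,0,0,0]]' && python3 -m handwheel '[[0,0,-7,0,0,0],[0,0,-7,0,0,0],[0,0,-7,0,0,0],[0,0,0,0,0,0]]'
```

```text
time_s: 25.83
ee_pos: [0.5124, 0.2401, 0.0553]
eef_rot: [[-1.0, -0.018, -0.002], [-0.018, 1.0, -0.002], [0.002, -0.002, -1.0]]
force: [-1.6, 0.3, -1.0]
width: 0.386
grasp_force: 60.0
time_s: 26.17
ee_pos: [0.5127, 0.2406, 0.0346]
eef_rot: [[-1.0, -0.019, -0.001], [-0.019, 1.0, -0.001], [0.001, -0.001, -1.0]]
force: [-0.5, -0.8, -1.2]
width: 0.382
grasp_force: 60.0
```

```bash
python3 -m handwheel '[[0,0,-2,0,0,0],[0,0,0,0,0,0]]' && python3 -m handwheel '[[0,0,0,0,0,0],[0,0,0,0,0,0],[0,0,0,0,0,0],[0,0,0,0,0,0]]' 0.6 && python3 -m handwheel '[[0,0,20,0,0,0],[0,0,38,0,0,0],[0,0,38,0,0,0],[0,0,38,0,0,0],[5,-38,20,0,0,0],[5,-38,0,0,0,0],[5,-38,0,0,0,0],[5,-38,0,0,0,0],[5,-38,0,0,0,0],[0,0,0,0,0,0],[0,0,0,0,0,0],[0,0,0,0,0,0]]'; python3 - <<'E'
from h import *
ims=[]
for n in("scene","top"):
    P=read_camera(n)
    for k,c,h in(("xl",(.4,.236),.046),("l",(.462,.238),.052),("m",(.514,.239),.042),("s",(.558,.241),.048)):
        print(n,k,ring(P,k,c,h)[0].round(4))
    for k in("wire_spool_mid","tape_roll_mid"):
        for q in regions_of(k,P)[:1]:
            r,c=np.nonzero(q["pixels"]);w=world(P,r,c);zt=np.percentile(w[:,2],95);s=w[np.abs(w[:,2]-zt)<.004];print(k,((s.min(0)+s.max(0))/2).round(4))
    K=P["K"];p=K@(P["R"]@np.array([.48,.237,.03])+P["t"]);u,v=(p[:2]/p[2]).astype(int)
    ims.append(cv2.resize(P["image"][v-40:v+40,u-45:u+45,::-1],None,fx=4,fy=4,interpolation=2))
cv2.imwrite("pics/end.png",np.hstack(ims))
E
```

```text
time_s: 26.33
ee_pos: [0.5132, 0.2409, 0.0338]
eef_rot: [[-1.0, -0.019, -0.0], [-0.019, 1.0, -0.0], [0.0, -0.0, -1.0]]
force: [-0.1, 0.2, -1.4]
width: 0.387
grasp_force: 60.0
time_s: 26.67
ee_pos: [0.5134, 0.2411, 0.0343]
eef_rot: [[-1.0, -0.019, 0.0], [-0.019, 1.0, 0.0], [-0.0, 0.0, -1.0]]
force: [0.3, -0.2, 0.6]
width: 0.603
grasp_force: 0.0
time_s: 27.67
ee_pos: [0.5382, 0.0525, 0.1875]
eef_rot: [[-1.0, -0.018, 0.0], [-0.018, 1.0, 0.0], [-0.0, 0.0, -1.0]]
force: [0.2, 0.5, 0.1]
width: 0.598
grasp_force: 0.0
scene xl [0.3959 0.2293 0.402  0.2354 0.0472]
scene l [0.4565 0.2345 0.4622 0.2376 0.0521]
scene m [0.511  0.2356 0.5162 0.2388 0.0426]
scene s [0.554  0.2364 0.5527 0.235  0.0474]
wire_spool_mid [ 0.428  -0.246   0.0518]
tape_roll_mid [ 0.6359 -0.2544  0.0204]
  return _methods._mean(a, axis=axis, dtype=dtype,
  ret = ret.dtype.type(ret / rcount)
h.py:24: RuntimeWarning: Mean of empty slice.
  g=least_squares(f,q[:,:2].mean(0)).x
  ret = um.true_divide(
Traceback (most recent call last):
  File "h.py", line 24, in ring
    g=least_squares(f,q[:,:2].mean(0)).x
      ~~~~~~~~~~~~~^^^^^^^^^^^^^^^^^^^
ValueError: Initial guess is outside of provided bounds
```

```bash
python3 - <<'E'
from h import *
P=read_camera("scene");K=P["K"];p=K@(P["R"]@np.array([.48,.237,.03])+P["t"]);u,v=(p[:2]/p[2]).astype(int)
cv2.imwrite("pics/end.png",cv2.resize(P["image"][v-40:v+40,u-50:u+50,::-1],None,fx=6,fy=6,interpolation=2))
E
```

```text
(no output)
```

View pics/end.png

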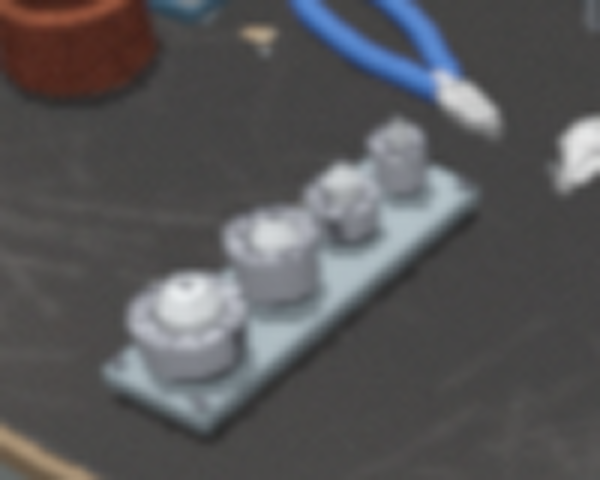

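All four cores lie flat on their own posts: XL at (187,325), L (272,255), M (343,203) and S (398,157). I'm handing the job in.

```bash
python3 -c "
from station import *
print(close_job())"
```

```text
the job is handed in; nothing more can be done
None
```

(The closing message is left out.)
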